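# Weed out the worn card clips

### The arm

A 6-joint arm with a two-finger parallel gripper is mounted at the origin on the work surface. World frame = base frame: x ahead of the robot, y to its left, z up, the work surface at z = 0. Lengths are in m, angles in rad, forces in N, time in s.
With the tool pointing down it reaches from about 0.375 to 0.9 m from the base axis. Payload 3.1 kg.
Tool frame: the origin (TCP) lies at the very end of the fingers, on their centre line; the grasp point (between the pads) lies 19 mm behind it (manip.hold_point_z is the distance from the TCP to the grasp point, in m); y points along the fingers, z is the direction in which the jaws open and shut, and the axes are right-handed (so a half turn about y gives the same grasp; the last joint's range is limited). The gripper opens to 85 mm and grips with 20 to 120 N. Pads are 22 mm wide; open, the fingers measure 114 mm over their backs; the gripper's body (76 mm by 85 mm) begins 54 mm behind the grasp point. The pads swing forward as they close: fully open they stand 13 mm farther back than shut.
Start: joints at [-1.373, 0.527, 1.433, -0, 1.181, -0.178], TCP at [0.23, -0.581, 0.231] pointing down, gripper open.
Joint ranges: [-3.08, 3.08], [-0.75, 2.2], [0.22, 2.44], [-1.43, 4.57], [0, 2.65], [-2.85, 2.85]. Speed limits (rad/s): [2.79, 2.79, 3.14, 3.14, 3.14, 3.14].

### API

Orientations are given as a unit quaternion [x, y, z, w].
In Python, from station import manip, eyes, workorder gives the robot as it stands. The module is installed in compiled form; this text tells all that it offers.
- The arm moves only by the shell command python3 -m jog 'ROWS' [OPENING] [FORCE]. ROWS is JSON, a list of rows, each a list of 2 entries, a list of its own where there are three numbers: the shift along the tool's x, y, z in cm, then the turn about the tool's y in rad. A call has 1 to 20 rows; each row is the pose to reach, as a shift and turn from the pose commanded when the call began, along the tool's axes at that moment; what a row does not reach only later rows make up. A row lasts 1/12 s, in which the tool goes at most 41.7 mm and 7.16 degrees, less where a joint would pass 70% of its speed; a pose out of reach is approached as far as the arm can. A call with a gripper value outside its range is refused whole. OPENING is the finger opening in cm, from 0 to 8.54, set as the call begins (- or left out, the last holds). The fingers move at their own pace and stop on an object; FORCE is the grip in N (left out, the last holds). Time passes only in rows, so rows that repeat a pose let the fingers close. It gives the time, the measured TCP pose, the force and the opening at its end, in the units of the state.
- manip.sense(): the state, without advancing time (a new reading comes with each control period).
- eyes.snapshot(name): name is "side" or "top" or "wrist"; returns a dict with "frame" (400x640x3 uint8, red, green, blue), "vfov" (degrees; the focal length in pixels is half the picture's height over the tangent of half this angle, whatever the lens; pixels are square), "cx", "cy" (the principal point, pixels), "rvec" (rotation vector, rad) and "tvec" (3), from world to camera coordinates, as OpenCV has them. Camera axes: x right, y down, z forward; pixel columns grow to the right and rows downward; lengths in m; the calibration is good to about 2 mm. The wrist camera is an equidistant fisheye: a pixel r from the principal point sees the ray r / f radians off the axis. A picture is of the moment at which its call begins. There is no depth.
- workorder.sign_off(): hands the job in, once; it reports no verdict.
The state is a dict: "t": time; "q": joint angles; "qd": joint speeds; "tau": joint torques, N m; "tcp_pos": TCP position; "tool_rot": TCP orientation; "force": force on the tool from outside, world axes, zero at the start; "ft_torque": the same for the moment, N m; "finger_gap": opening from 0.0 (shut) to 1.0 (fully open).
Only numpy, scipy, OpenCV 4.12 (cv2) and the standard library are available. Lean on these libraries where they do the work, as an engineer would, in place of code of your own. Each camera call takes 0.05 s, during which the arm holds its last target. There are 200 camera calls.

### The job

Three spring clips stand behind the notched stop rail, each gripping a stiff card whose window sticks out on your side; at least one clip is worn and lets its card slide at a light pull (under about 10 N), while a sound one holds fast. Try every card with a light pull, never a hard tug or squeeze: draw the cards of the worn clips about 3 cm out and push those clips away from the rail until the whole clip body lies on the white sheet behind it. Leave the sound clips at the rail with their cards in, and the other loose things where they are.

Things in the scene. Friction and masses are not known exactly. Their poses are not given: they have to be found in the camera images.
- rail: fixed notched aluminium stop rail, 496 long (its y) x 42 high; origin on the table in the middle of the face the clips bear on; +x points away from the robot's side, towards the clips and the sheet. The wall is 6 thick (x -6..0 mm) and stands on 21 mm wide feet. Three notches 96 wide, open upward from 5 mm above the table, centred at y = -160, 0 and +160 mm; the clips stand behind them in any order
- sheet: flat white paper sheet lying on the table, stuck down, 135 (its x) x 520 (its y) mm, practically no thickness; origin at its centre; its axes are parallel to the rail's
- clip_a: loose spring clip of steel (slides on the table at 1 to 3 N), 75 long (its x) x 120 wide (y), 0.28 kg, about 63 high at the wire handle; origin at the centre of its underside; -x is its mouth, facing the rail. Lower jaw block 22 high, upper jaw with a round lip of 18 diameter along y whose front is level with the block's front (38 mm ahead of the origin) at height 37.
- clip_b: loose spring clip of steel (slides on the table at 1 to 3 N), 75 long (its x) x 120 wide (y), 0.28 kg, about 63 high at the wire handle; origin at the centre of its underside; -x is its mouth, facing the rail. Lower jaw block 22 high, upper jaw with a round lip of 18 diameter along y whose front is level with the block's front (38 mm ahead of the origin) at height 37.
- clip_c: loose spring clip of steel (slides on the table at 1 to 3 N), 75 long (its x) x 120 wide (y), 0.28 kg, about 63 high at the wire handle; origin at the centre of its underside; -x is its mouth, facing the rail. Lower jaw block 22 high, upper jaw with a round lip of 18 diameter along y whose front is level with the block's front (38 mm ahead of the origin) at height 37.
- window_a (a point): centre of the window in the card of clip_a: card is rigid white plastic 84 wide (y), 4 thick, held level with its middle 25 mm above the table; window 60 (y) x 36 (x, the pull direction), closed by a 12 mm strip at the end towards the robot; a shut gripper pointing down fits in. With the card fully in, the window's centre is 32 mm ahead of the clip's front face
- window_b (a point): centre of the window in the card of clip_b: card is rigid white plastic 84 wide (y), 4 thick, held level with its middle 25 mm above the table; window 60 (y) x 36 (x, the pull direction), closed by a 12 mm strip at the end towards the robot; a shut gripper pointing down fits in. With the card fully in, the window's centre is 32 mm ahead of the clip's front face
- window_c (a point): centre of the window in the card of clip_c: card is rigid white plastic 84 wide (y), 4 thick, held level with its middle 25 mm above the table; window 60 (y) x 36 (x, the pull direction), closed by a 12 mm strip at the end towards the robot; a shut gripper pointing down fits in. With the card fully in, the window's centre is 32 mm ahead of the clip's front face
- card_a (a joint): how far the card of clip_a is drawn out of its clip towards the robot, m: 0 fully in, 0.045 the end stop; starts between 0 and 0.006 and stays where it is left. A worn clip lets it slide at 3 to 5 N, a sound one holds past 50 N (40 N on a card or clip is too much); at least one is worn and nothing shows which
- card_b (a joint): how far the card of clip_b is drawn out of its clip towards the robot, m: 0 fully in, 0.045 the end stop; starts between 0 and 0.006 and stays where it is left. A worn clip lets it slide at 3 to 5 N, a sound one holds past 50 N (40 N on a card or clip is too much); at least one is worn and nothing shows which
- card_c (a joint): how far the card of clip_c is drawn out of its clip towards the robot, m: 0 fully in, 0.045 the end stop; starts between 0 and 0.006 and stays where it is left. A worn clip lets it slide at 3 to 5 N, a sound one holds past 50 N (40 N on a card or clip is too much); at least one is worn and nothing shows which
- spool: clear line spool, 32 diameter x 22 high, in front of the rail between two cards; bystander, not to be moved; origin at its underside
- lure: yellow fishing lure, 65 x 14 x 16, in front of the rail between two cards; bystander, not to be moved; origin at its underside
- tin: blue flat tin, 60 x 100 x 30, at the front left; bystander, not to be moved; origin at its underside
- lurebox: flat clear lure box 110 x 180 x 38, left of the rail; bystander, not to be moved; origin at its underside
- driver: screwdriver lying right of the rail; bystander, not to be moved; origin at its underside
Things that resemble listed ones, but are neither listed nor needed, are in the scene too. Leave any blue or green look-alike of the clip_b alone.

How it is judged:
At the end, for the whole second after the job is handed in: each worn clip lies flat and at rest on the sheet (centre within 36 mm of the sheet's centre in its x, 210 mm in its y), card out over 18 mm; each sound clip is at rest at the rail, within 25 mm of its start, card out under 12 mm ((((value of joint card_a below 0.012 m and x of clip_a in the frame of rail below 0.06 m and distance of clip_a from where it was at the start of the episode below 0.025 m) and (value of joint card_b above 0.018 m and x of clip_b in the frame of sheet between -0.036 and 0.036 m and y of clip_b in the frame of sheet between -0.21 and 0.21 m) and (value of joint card_c above 0.018 m and x of clip_c in the frame of sheet between -0.036 and 0.036 m and y of clip_c in the frame of sheet between -0.21 and 0.21 m)) or ((value of joint card_b below 0.012 m and x of clip_b in the frame of rail below 0.06 m and distance of clip_b from where it was at the start of the episode below 0.025 m) and (value of joint card_a above 0.018 m and x of clip_a in the frame of sheet between -0.036 and 0.036 m and y of clip_a in the frame of sheet between -0.21 and 0.21 m) and (value of joint card_c above 0.018 m and x of clip_c in the frame of sheet between -0.036 and 0.036 m and y of clip_c in the frame of sheet between -0.21 and 0.21 m)) or ((value of joint card_c below 0.012 m and x of clip_c in the frame of rail below 0.06 m and distance of clip_c from where it was at the start of the episode below 0.025 m) and (value of joint card_a above 0.018 m and x of clip_a in the frame of sheet between -0.036 and 0.036 m and y of clip_a in the frame of sheet between -0.21 and 0.21 m) and (value of joint card_b above 0.018 m and x of clip_b in the frame of sheet between -0.036 and 0.036 m and y of clip_b in the frame of sheet between -0.21 and 0.21 m))) and linear speed of each of clip_a, clip_b, clip_c below 0.01 m/s and angle between each of clip_a, clip_b, clip_c's own z axis and vertical below 0.1 rad); the robot touches nothing.
It fails at once if the fingers pull, push or squeeze a clip or its card with over 40 N (contact force between the fingers and clip_a above 40 N or contact force between the fingers and clip_b above 40 N or contact force between the fingers and clip_c above 40 N).
It fails at once if a clip is tipped (angle between any of clip_a, clip_b, clip_c's own z axis and vertical above 0.5 rad).
It fails at once if a bystander is moved by more than 30 mm (distance of any of spool, lure, tin, lurebox, driver from where it was at the start of the episode above 0.03 m).
It also fails if it takes over 64 s, if anything falls off the work surface, if the arm or the gripper's body presses on something with over 40 N, if the wrist force passes 120 N, or if a joint passes its speed limit or range.

## Working session

There is one attempt and no reset: what is moved stays moved. The work goes in short steps, Python scripts to look and compute and a shell command to move; the robot and the scene stay as the last step left them, time stands still between calls to the robot, and variables do not carry over. Pictures are saved under pics/ and viewed, about 8 in all and at most 12, crops included, and the job is handed in when it is done.

```bash
mkdir -p pics
cat > h.py <<'E'
from station import manip, eyes, workorder
import numpy as np, cv2
from scipy.spatial.transform import Rotation as R
def snap(n,f):
    s=eyes.snapshot(n); cv2.imwrite(f'pics/{f}.png',s['frame'][:,:,::-1]); 
    np.save(f'pics/{f}.npy',{k:v for k,v in s.items() if k!='frame'},allow_pickle=True); return s
def ray(s,u,v,z,wrist=False):
    f=200/np.tan(np.radians(s['vfov'])/2); a=np.array([u-s['cx'],v-s['cy']])/f
    if wrist:
        r=np.hypot(*a); d=np.array([*(a/r*np.sin(r)),np.cos(r)])
    else: d=np.array([*a,1.])
    M=cv2.Rodrigues(np.array(s['rvec'],float))[0]; t=np.array(s['tvec'],float).ravel()
    c=-M.T@t; d=M.T@d; return c+d*(z-c[2])/d[2]
E
python3 - <<'E'
from h import *
snap('top','top1'); snap('side','side1')
s=manip.sense(); print(s['tcp_pos'],R.from_quat(s['tool_rot']).as_matrix().round(3),s['force'],s['t'])
E
```

```text
[ 0.22986503 -0.58050173  0.23043699] [[-0.93  -0.     0.368]
 [-0.368  0.002 -0.93 ]
 [-0.    -1.    -0.002]] [0.24867937 0.081794   0.32973298] 0.1
```

View pics/top1.png

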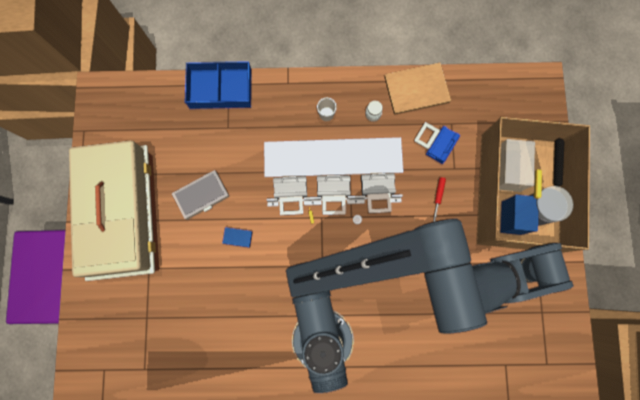

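View pics/side1.png

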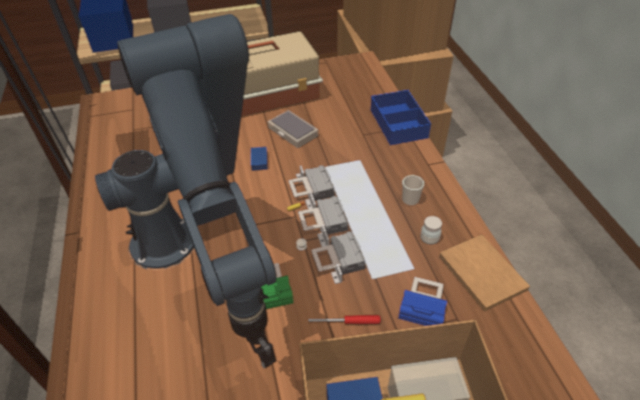

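The top view shows the sheet (264–403, 139–176), card windows near (291,205), (334,205) and (378,202), the lure at (311,216) and the spool at (357,219). I'll zoom in on the crop and compute positions.

Run:
```python
from h import *
im=cv2.imread('pics/top1.png')[130:230,255:415]; cv2.imwrite('pics/c1.png',cv2.resize(im,None,fx=5,fy=5,interpolation=cv2.INTER_CUBIC))
s=np.load('pics/top1.npy',allow_pickle=True).item(); print(s)
for p in [(264,142,0),(402,138,0),(266,177,0),(404,173,0),(291,205,.025),(334,205,.025),(378,202,.025),(311,216,.01),(357,219,.02)]: print(p,ray(s,*p).round(4))
```

```text
{'vfov': 44.59120689502111, 'cx': 313.6216217349594, 'cy': 195.88807871373723, 'rvec': array([ 2.10591496, -2.13975257,  0.17093814]), 'tvec': array([0.03090728, 0.50971719, 1.72840105])}
(264, 142, 0) [0.73   0.2095 0.    ]
(402, 138, 0) [ 0.7356 -0.3155  0.    ]
(266, 177, 0) [0.5934 0.2015 0.    ]
(404, 173, 0) [ 0.5994 -0.3167  0.    ]
(291, 205, 0.025) [0.4812 0.1065 0.025 ]
(334, 205, 0.025) [ 0.4785 -0.0511  0.025 ]
(378, 202, 0.025) [ 0.4869 -0.2123  0.025 ]
(311, 216, 0.01) [0.4413 0.034  0.01  ]
(357, 219, 0.02) [ 0.4261 -0.1341  0.02  ]
```

View pics/c1.png

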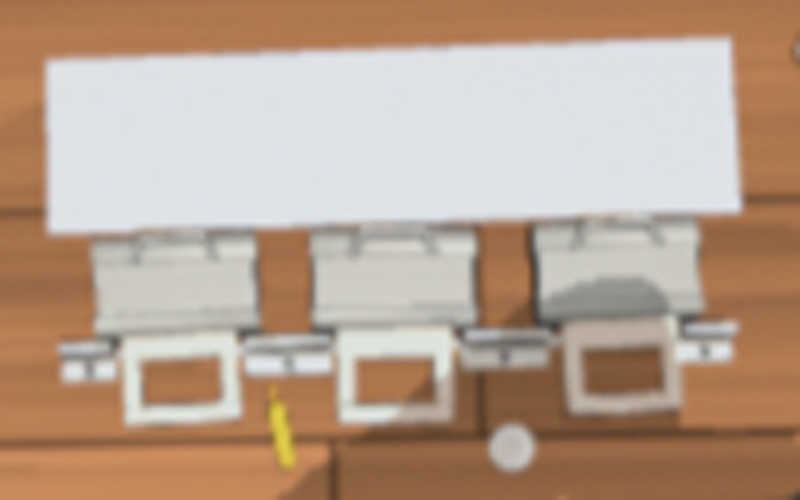

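The sheet and rail are yawed by only about 0.011 rad. The windows sit near (0.475, 0.106), (0.474, -0.052) and (0.48, -0.218), at the expected 160 mm spacing. Next I'll move above the right one with the gripper shut and the jaws along y.

```bash
python3 -m jog '[[[-36.1,4,-24.7],0.367],[[-36.1,4,-24.7],0.367],[[-36.1,4,-24.7],0.367],[[-36.1,4,-24.7],0.367],[[-36.1,4,-24.7],0.367],[[-36.1,4,-24.7],0.367],[[-36.1,4,-24.7],0.367],[[-36.1,4,-24.7],0.367],[[-36.1,4,-24.7],0.367],[[-36.1,4,-24.7],0.367],[[-36.1,4,-24.7],0.367],[[-36.1,4,-24.7],0.367],[[-36.1,4,-24.7],0.367],[[-36.1,4,-24.7],0.367],[[-36.1,4,-24.7],0.367]]' 0 20
python3 - <<'E'
from h import *
s=snap('wrist','w1'); f=s['frame'][:,:,::-1]; print(s['vfov'],s['cx'],s['cy'],s['tvec'])
cv2.imwrite('pics/w1b.png',cv2.resize(f,None,fx=1.25,fy=1.25))
s=manip.sense(); print(s['tcp_pos'],R.from_quat(s['tool_rot']).as_matrix().round(3),s['force'],s['finger_gap'],s['t'])
E
```

```text
t: 1.35
tcp_pos: [0.4743, -0.2198, 0.1914]
tool_rot: [0.003, -0.707, 0.707, -0.003]
force: [0.0, -0.5, -0.1]
finger_gap: 0.003
65.70646984690485 319.1878131916551 194.0055431065782 [-0.22376103  0.42351039  0.48414242]
[ 0.47425249 -0.21996306  0.19138075] [[-1.     0.     0.008]
 [-0.008 -0.    -1.   ]
 [-0.    -1.     0.   ]] [-0.66635708 -0.50196231 -0.33183405] 0.0003331638728714664 1.4
```

View pics/w1b.png

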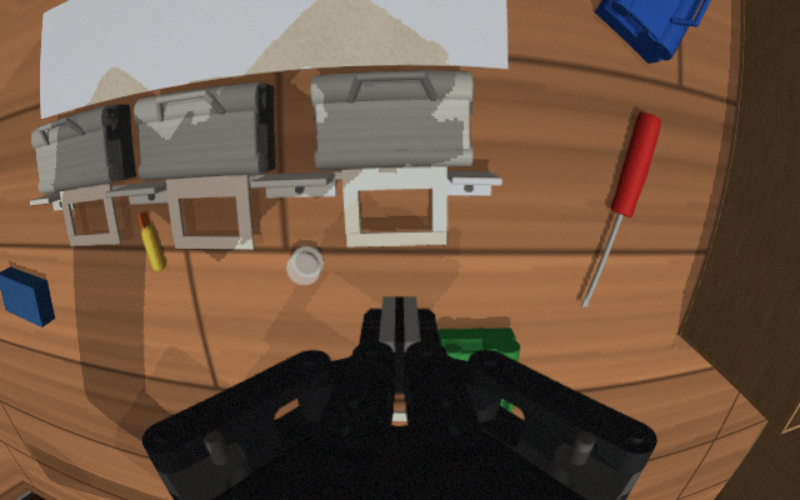

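The wrist view shows the right window's inner edges at about (358–434, 190–233), the middle's at (181–241, 195–236) and the left's at (73–117, 190–235). The spool is at (304,265). Next I'll localise these.

Run:
```python
from h import *
s=np.load('pics/w1.npy',allow_pickle=True).item()
M=cv2.Rodrigues(np.array(s['rvec']))[0]; print('cam',-M.T@s['tvec'])
def g(n,pts,z=.027):
    P=np.array([ray(s,u/1.25,v/1.25,z,True) for u,v in pts]); print(n,P[:,:2].round(4).tolist(),P.mean(0).round(4))
g('R inner',[(358,190),(434,190),(434,233),(358,233)])
g('R strip outer',[(346,246),(447,244)])
g('M inner',[(181,196),(240,194),(241,236),(183,237)])
g('M strip outer',[(176,249),(253,248)])
g('L inner',[(73,190),(113,190),(118,235),(78,236)])
g('L strip outer',[(73,245),(120,244)])
g('spool',[(304,262)],.022); g('lure',[(153,247)],.012)
g('sheet',[(42,118),(508,67)],0)
```

```text
cam [ 0.55145056 -0.21913861  0.3342222 ]
R inner [[0.4986, -0.1865], [0.499, -0.2477], [0.463, -0.2489], [0.4625, -0.1859]] [ 0.4808 -0.2173  0.027 ]
R strip outer [[0.451, -0.1755], [0.4535, -0.2602]] [ 0.4523 -0.2178  0.027 ]
M inner [[0.4967, -0.0234], [0.4967, -0.0842], [0.4593, -0.0814], [0.4582, -0.0198]] [ 0.4777 -0.0522  0.027 ]
M strip outer [[0.4463, -0.0095], [0.4484, -0.0918]] [ 0.4473 -0.0506  0.027 ]
L inner [[0.5098, 0.125], [0.5062, 0.0614], [0.46, 0.0639], [0.459, 0.1294]] [0.4837 0.0949 0.027 ]
L strip outer [[0.4485, 0.1419], [0.4505, 0.0634]] [0.4495 0.1027 0.027 ]
spool [[0.4343, -0.1367]] [ 0.4343 -0.1367  0.022 ]
lure [[0.4429, 0.0302]] [0.4429 0.0302 0.012 ]
sheet [[0.5976, 0.2058], [0.606, -0.313]] [ 0.6018 -0.0536  0.    ]
```

```bash
python3 -m jog '[[[-0.65,4,-0.3],0],[[-0.65,8,-0.3],0],[[-0.65,12,-0.3],0],[[-0.65,14,-0.3],0],[[-0.65,15,-0.3],0],[[-0.65,16,-0.3],0],[[-0.65,17,-0.3],0],[[-0.65,18,-0.3],0],[[-0.65,18,-0.3],0],[[-0.65,18,-0.3],0]]'
python3 -m jog '[[[0.2,0,0],0],[[0.4,0,0],0],[[0.5,0,0],0],[[0.5,0,0],0]]'
```

```text
t: 2.23
tcp_pos: [0.4815, -0.2158, 0.0116]
tool_rot: [0.003, -0.707, 0.707, -0.004]
force: [-0.2, -0.2, 0.3]
finger_gap: -0.003
t: 2.57
tcp_pos: [0.4761, -0.2156, 0.0119]
tool_rot: [0.003, -0.707, 0.707, -0.004]
force: [0.7, 0.4, -1.2]
finger_gap: 0.001
```

```bash
python3 -m jog '[[[0.05,0,0],0],[[0.1,0,0],0],[[0.1,0,0],0]]' | grep -E 'tcp|force'
python3 -m jog '[[[0.05,0,0],0],[[0.1,0,0],0],[[0.1,0,0],0]]' | grep -E 'tcp|force'
```

```text
tcp_pos: [0.4752, -0.2156, 0.0114]
force: [-0.2, 0.4, -0.8]
tcp_pos: [0.4745, -0.2157, 0.0113]
force: [1.9, -0.4, 0.5]
```

```bash
python3 -m jog '[[[0.05,0,0],0],[[0.1,0,0],0],[[0.1,0,0],0]]' | grep -E 'tcp|force'
```

```text
tcp_pos: [0.4735, -0.2158, 0.0114]
force: [1.8, -0.5, 0.7]
```

```bash
python3 -m jog '[[[0.05,0,0],0],[[0.1,0,0],0],[[0.1,0,0],0]]' | grep -E 'tcp|force'
```

```text
tcp_pos: [0.4723, -0.2157, 0.0113]
force: [1.3, 0.8, 0.3]
```

```bash
python3 -m jog '[[[0.05,0,0],0],[[0.1,0,0],0],[[0.1,0,0],0]]' | grep -E 'tcp|force'
```

```text
tcp_pos: [0.4712, -0.2157, 0.0113]
force: [0.9, -0.3, 0.4]
```

```bash
python3 -m jog '[[[0.05,0,0],0],[[0.1,0,0],0],[[0.1,0,0],0]]' | grep -E 'tcp|force'
```

```text
tcp_pos: [0.4702, -0.2157, 0.0113]
force: [1.2, 0.1, -0.2]
```

```bash
python3 -m jog '[[[0.05,0,0],0],[[0.1,0,0],0],[[0.1,0,0],0]]' | grep -E 'tcp|force'
```

```text
tcp_pos: [0.4691, -0.2157, 0.0113]
force: [0.8, -0.6, -0.7]
```

```bash
python3 -m jog '[[[0.05,0,0],0],[[0.1,0,0],0],[[0.1,0,0],0]]' | grep -E 'tcp|force'
```

```text
tcp_pos: [0.4684, -0.2155, 0.0113]
force: [2.6, 1.3, -0.4]
```

```bash
python3 -m jog '[[[0.05,0,0],0],[[0.1,0,0],0],[[0.1,0,0],0]]' | grep -E 'tcp|force'
```

```text
tcp_pos: [0.4677, -0.2153, 0.0113]
force: [4.9, 3.1, 0.7]
```

```bash
python3 -m jog '[[[0.05,0,0],0],[[0.1,0,0],0],[[0.1,0,0],0]]' | grep -E 'tcp|force'
```

```text
tcp_pos: [0.4676, -0.2154, 0.0114]
force: [7.2, 4.4, -0.7]
```

```bash
python3 -m jog '[[[0.02,0,0],0],[[0.05,0,0],0],[[0.05,0,0],0]]' | grep -E 'tcp|force'
```

```text
tcp_pos: [0.4676, -0.2154, 0.0114]
force: [7.8, 5.6, -1.4]
```

```bash
python3 -m jog '[[[0.02,0,0],0],[[0.05,0,0],0],[[0.05,0,0],0]]' | grep -E 'tcp|force'
```

```text
tcp_pos: [0.4676, -0.2155, 0.0114]
force: [9.1, 6.0, -1.9]
```

The right card held at about 10 N after the clip had settled against the rail, so that clip is probably sound. I'll unload, lift and look from above the middle card.

```bash
python3 -m jog '[[[-0.4,0,0],0],[[-0.9,0,0],0],[[-0.9,0,0],0],[[-0.9,-4,0],0],[[-0.9,-8,0],0],[[-0.9,-10,-4],0],[[-0.9,-12,-8],0],[[-0.9,-14,-12],0],[[-1,-14,-16.4],0],[[-1,-14,-16.4],0],[[-1,-14,-16.4],0]]'
python3 - <<'E'
from h import *
s=snap('wrist','w2'); f=s['frame'][:,:,::-1]
cv2.imwrite('pics/w2b.png',cv2.resize(f,None,fx=1.25,fy=1.25))
cv2.imwrite('pics/w2c.png',cv2.resize(f[50:220,120:440],(800,425),interpolation=cv2.INTER_CUBIC))
E
```

```text
t: 6.48
tcp_pos: [0.4722, -0.0488, 0.1517]
tool_rot: [-0.006, 0.707, -0.707, 0.005]
force: [0.3, -0.5, -0.3]
finger_gap: -0.001
```

View pics/w2b.png

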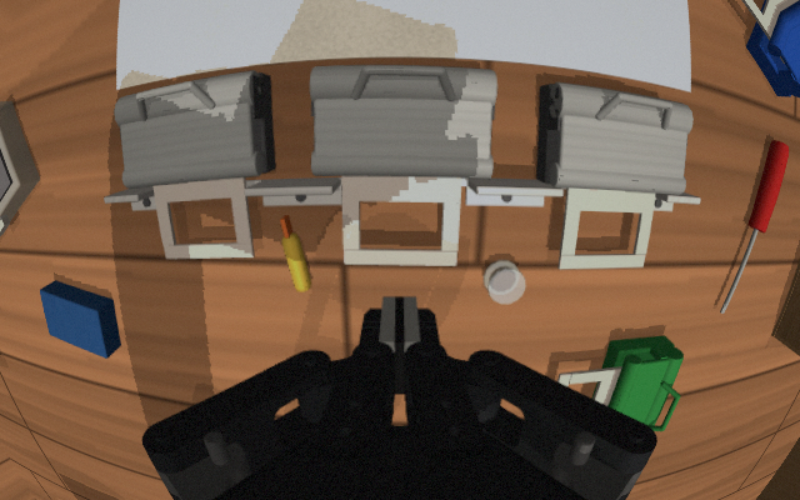

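The middle window's inner edges are at (358–443, 203–250), the left's at (170–233, 200–247), and the right's at (573–636, 208–255). The right clip is still at the rail with its card in.

Run:
```python
from h import *
s=np.load('pics/w2.npy',allow_pickle=True).item()
def g(n,pts,z=.027):
    P=np.array([ray(s,u/1.25,v/1.25,z,True) for u,v in pts]); print(n,P[:,:2].round(4).tolist(),P.mean(0).round(4))
g('R inner',[(576,208),(637,211),(632,255),(572,255)])
g('R strip outer',[(560,268),(643,267)])
g('R lip front',[(556,181),(684,193)],.037)
g('M inner',[(359,203),(442,203),(442,249),(359,249)])
g('M strip outer',[(345,264),(457,264)])
g('M lip front',[(312,176),(492,177)],.037)
g('L inner',[(168,203),(231,200),(237,246),(175,247)])
g('L strip outer',[(163,259),(252,258)])
g('L lip front',[(124,188),(267,176)],.037)
g('sheet',[(118,89),(691,91)],0)
```

```text
R inner [[0.4941, -0.1827], [0.4943, -0.2412], [0.4566, -0.2439], [0.4564, -0.1849]] [ 0.4754 -0.2132  0.027 ]
R strip outer [[0.4455, -0.176], [0.4457, -0.2589]] [ 0.4456 -0.2175  0.027 ]
R lip front [[0.5151, -0.1591], [0.5141, -0.2827]] [ 0.5146 -0.2209  0.037 ]
M inner [[0.4935, -0.0201], [0.4944, -0.0788], [0.4601, -0.0804], [0.4592, -0.0196]] [ 0.4768 -0.0497  0.027 ]
M strip outer [[0.4473, -0.0089], [0.4485, -0.0922]] [ 0.4479 -0.0506  0.027 ]
M lip front [[0.5143, 0.011], [0.5156, -0.1114]] [ 0.5149 -0.0502  0.037 ]
L inner [[0.495, 0.1363], [0.4962, 0.0776], [0.4599, 0.0764], [0.458, 0.1353]] [0.4773 0.1064 0.027 ]
L strip outer [[0.4471, 0.1503], [0.4504, 0.0646]] [0.4487 0.1074 0.027 ]
L lip front [[0.5107, 0.1743], [0.5149, 0.0435]] [0.5128 0.1089 0.037 ]
sheet [[0.5973, 0.2063], [0.6056, -0.3141]] [ 0.6015 -0.0539  0.    ]
```

```bash
python3 - <<'E'
from h import *
s=np.load('pics/w1.npy',allow_pickle=True).item()
for p in [(317,166),(395,165),(471,163)]: print(ray(s,p[0]/1.25,p[1]/1.25,.037,True).round(4))
E
python3 -m jog '[[[-0.3,4,-0.1],0],[[-0.5,8,-0.1],0],[[-0.5,11,-0.1],0],[[-0.5,12,-0.1],0],[[-0.5,13,-0.1],0],[[-0.5,14,-0.1],0],[[-0.5,14,-0.1],0]]'
python3 -m jog '[[[0.2,0,0],0],[[0.4,0,0],0],[[0.5,0,0],0],[[0.5,0,0],0]]'
```

```text
[ 0.5196 -0.1556  0.037 ]
[ 0.52   -0.2163  0.037 ]
[ 0.5227 -0.2752  0.037 ]
t: 7.12
tcp_pos: [0.4785, -0.0513, 0.0104]
tool_rot: [-0.003, 0.707, -0.707, 0.003]
force: [0.7, -0.1, -0.5]
finger_gap: 0.002
t: 7.45
tcp_pos: [0.4737, -0.0506, 0.0123]
tool_rot: [0.003, -0.707, 0.707, -0.004]
force: [-0.2, -0.1, 0.2]
finger_gap: 0.003
```

The right clip's lip moved by the same ~6 mm as its card. The clip slid to the rail and then held 9 N, so it is sound. Now the middle card.

```bash
python3 -m jog '[[[0.1,0,0],0],[[0.2,0,0],0],[[0.2,0,0],0]]' | grep -E 'tcp|force'; python3 -m jog '[[[0.05,0,0],0],[[0.1,0,0],0],[[0.1,0,0],0]]' | grep -E 'tcp|force'
```

```text
tcp_pos: [0.4715, -0.0506, 0.0116]
force: [-0.6, 0.8, -0.3]
tcp_pos: [0.4705, -0.0506, 0.0112]
force: [-0.8, -0.2, 0.3]
```

```bash
python3 -m jog '[[[0.05,0,0],0],[[0.1,0,0],0],[[0.1,0,0],0]]' | grep -E 'tcp|force'
```

```text
tcp_pos: [0.47, -0.0507, 0.0113]
force: [0.9, 0.6, -0.1]
```

```bash
python3 -m jog '[[[0.05,0,0],0],[[0.1,0,0],0],[[0.1,0,0],0]]' | grep -E 'tcp|force'
```

```text
tcp_pos: [0.4691, -0.0509, 0.0113]
force: [1.4, 0.4, -1.8]
```

```bash
python3 -m jog '[[[0.05,0,0],0],[[0.1,0,0],0],[[0.1,0,0],0]]' | grep -E 'tcp|force'
```

```text
tcp_pos: [0.4676, -0.0507, 0.0113]
force: [1.3, -0.1, -1.8]
```

```bash
python3 -m jog '[[[0.1,0,0],0],[[0.2,0,0],0],[[0.2,0,0],0]]' | grep -E 'tcp|force'
```

```text
tcp_pos: [0.4655, -0.0507, 0.0113]
force: [1.2, 0.4, -1.1]
```

```bash
python3 -m jog '[[[0.1,0,0],0],[[0.2,0,0],0],[[0.2,0,0],0]]' | grep -E 'tcp|force'
```

```text
tcp_pos: [0.4648, -0.0513, 0.0114]
force: [3.7, -1.2, -2.9]
```

```bash
python3 -m jog '[[[0.05,0,0],0],[[0.1,0,0],0],[[0.1,0,0],0]]' | grep -E 'tcp|force'
```

```text
tcp_pos: [0.4638, -0.0514, 0.0114]
force: [4.3, -2.4, -3.0]
```

```bash
python3 -m jog '[[[0.05,0,0],0],[[0.1,0,0],0],[[0.1,0,0],0]]' | grep -E 'tcp|force'
```

```text
tcp_pos: [0.4627, -0.0514, 0.0114]
force: [4.1, -3.4, -2.1]
```

The middle card slides at about 4 N, so that clip is worn. I'll draw it out to about 30 mm.

```bash
python3 -m jog '[[[0.1,0,0],0],[[0.3,0,0],0],[[0.5,0,0],0],[[0.7,0,0],0],[[0.9,0,0],0],[[1.0,0,0],0]]' | grep -E 'tcp|force'
```

```text
tcp_pos: [0.4527, -0.0515, 0.0114]
force: [5.5, -3.0, -3.3]
```

```bash
python3 -m jog '[[[0.2,0,0],0],[[0.4,0,0],0],[[0.6,0,0],0],[[0.8,0,0],0],[[1.0,0,0],0],[[1.2,0,0],0],[[1.4,0,0],0],[[1.6,0,0],0],[[1.8,0,0],0],[[1.8,0,0],0],[[1.8,0,0],0]]' | grep -E 'tcp|force'
python3 -m jog '[[[-0.4,0,0],0],[[-0.8,0,0],0],[[-0.8,0,0],0],[[-0.8,-4,0],0],[[-0.8,-6,0],0],[[-0.8,-6,0],0],[[-0.8,-6,0],0]]'
```

```text
tcp_pos: [0.4344, -0.0515, 0.0115]
force: [4.2, -2.5, -0.7]
t: 11.7
tcp_pos: [0.4411, -0.0505, 0.0718]
tool_rot: [-0.004, 0.707, -0.707, 0.004]
force: [0.4, -0.1, 0.1]
finger_gap: 0.001
```

```bash
python3 -m jog '[[[-1.5,0,-4],0],[[-3,0,-8],0],[[-3.7,0,-12],0],[[-3.7,0,-15.7],0],[[-3.7,0,-15.7],0],[[-3.7,0,-15.7],0],[[-3.7,2,-15.7],0],[[-3.7,4,-15.7],0],[[-3.7,5,-15.7],0],[[-3.7,6,-15.7],0],[[-3.7,6,-15.7],0]]' | grep -E 'tcp|force'
python3 -m jog '[[[0.2,0,0],0],[[0.4,0,0],0],[[0.5,0,0],0],[[0.5,0,0],0]]'| grep -E 'tcp|force'
```

```text
tcp_pos: [0.4757, 0.1054, 0.0095]
force: [-0.2, -0.3, 0.5]
tcp_pos: [0.4723, 0.1063, 0.012]
force: [-0.1, 0.4, -0.5]
```

```bash
python3 -m jog '[[[0.05,0,0],0],[[0.1,0,0],0],[[0.1,0,0],0]]' | grep -E 'tcp|force'
```

```text
tcp_pos: [0.4722, 0.1064, 0.0118]
force: [1.7, 0.2, 0.3]
```

```bash
python3 -m jog '[[[0.05,0,0],0],[[0.1,0,0],0],[[0.1,0,0],0]]' | grep -E 'tcp|force'
```

```text
tcp_pos: [0.4712, 0.1064, 0.0115]
force: [2.7, 0.4, 0.9]
```

```bash
python3 -m jog '[[[0.05,0,0],0],[[0.1,0,0],0],[[0.1,0,0],0]]' | grep -E 'tcp|force'
```

```text
tcp_pos: [0.4692, 0.1064, 0.0113]
force: [3.1, -0.3, 0.8]
```

```bash
python3 -m jog '[[[0.05,0,0],0],[[0.1,0,0],0],[[0.1,0,0],0]]' | grep -E 'tcp|force'
```

```text
tcp_pos: [0.468, 0.1063, 0.0113]
force: [2.9, -0.4, 1.9]
```

```bash
python3 -m jog '[[[0.05,0,0],0],[[0.1,0,0],0],[[0.1,0,0],0]]' | grep -E 'tcp|force'
```

```text
tcp_pos: [0.4669, 0.1063, 0.0113]
force: [3.2, -1.2, 1.1]
```

```bash
python3 -m jog '[[[0.05,0,0],0],[[0.1,0,0],0],[[0.1,0,0],0]]' | grep -E 'tcp|force'
```

```text
tcp_pos: [0.4658, 0.1063, 0.0113]
force: [2.6, -0.3, 2.1]
```

```bash
python3 -m jog '[[[0.05,0,0],0],[[0.1,0,0],0],[[0.1,0,0],0]]' | grep -E 'tcp|force'
```

```text
tcp_pos: [0.465, 0.1063, 0.0113]
force: [2.0, 0.6, 1.5]
```

```bash
python3 -m jog '[[[0.05,0,0],0],[[0.1,0,0],0],[[0.1,0,0],0]]' | grep -E 'tcp|force'
```

```text
tcp_pos: [0.464, 0.1063, 0.0113]
force: [2.7, -0.7, 1.6]
```

```bash
python3 -m jog '[[[0.1,0,0],0],[[0.2,0,0],0],[[0.2,0,0],0]]' | grep -E 'tcp|force'
```

```text
tcp_pos: [0.4617, 0.1063, 0.0113]
force: [3.0, 0.7, 0.4]
```

```bash
python3 -m jog '[[[0.1,0,0],0],[[0.2,0,0],0],[[0.2,0,0],0]]' | grep -E 'tcp|force'
```

```text
tcp_pos: [0.4597, 0.1062, 0.0113]
force: [1.9, 0.0, 1.6]
```

```bash
python3 -m jog '[[[0.1,0,0],0],[[0.2,0,0],0],[[0.2,0,0],0]]' | grep -E 'tcp|force'
```

```text
tcp_pos: [0.4578, 0.1062, 0.0113]
force: [1.8, -0.7, 0.9]
```

```bash
python3 -m jog '[[[0.1,0,0],0],[[0.2,0,0],0],[[0.2,0,0],0]]' | grep -E 'tcp|force'
```

```text
tcp_pos: [0.4557, 0.1062, 0.0113]
force: [2.3, -0.3, 0.6]
```

The left card has come 16 mm at 2–3 N, which is more than any clip slack, so that clip is worn too. I'll draw the rest, then back off, lift and look.

```bash
python3 -m jog '[[[0.2,0,0],0],[[0.4,0,0],0],[[0.6,0,0],0],[[0.8,0,0],0],[[1.0,0,0],0],[[1.2,0,0],0],[[1.4,0,0],0],[[1.6,0,0],0],[[1.8,0,0],0],[[1.9,0,0],0],[[1.9,0,0],0]]' | grep -E 'tcp|force'
python3 -m jog '[[[-0.4,0,0],0],[[-0.8,0,0],0],[[-0.8,0,0],0],[[-0.8,-4,0],0],[[-0.8,-8,0],0],[[-1,-12,3],0],[[-2,-14,7],0],[[-2,-14,7],0],[[-2,-14,7],0]]'
python3 - <<'E'
from h import *
s=snap('wrist','w3'); f=s['frame'][:,:,::-1]
cv2.imwrite('pics/w3b.png',cv2.resize(f,None,fx=1.25,fy=1.25))
E
```

```text
tcp_pos: [0.4364, 0.106, 0.0113]
force: [2.5, 0.1, 2.1]
t: 17.62
tcp_pos: [0.4597, 0.0341, 0.153]
tool_rot: [0.001, -0.707, 0.707, -0.004]
force: [0.3, 0.2, -0.0]
finger_gap: -0.002
```

View pics/w3b.png

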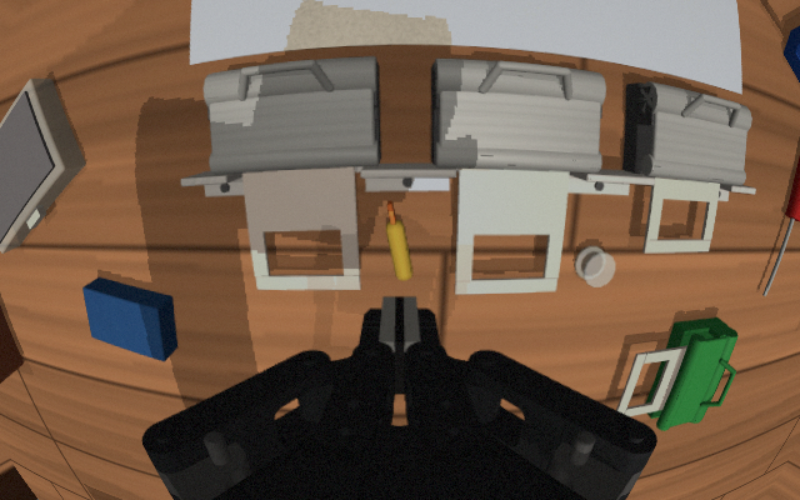

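The left and middle cards are clearly drawn out (strips at (306,284) and (507,286)). The right card is still in at (682,246). Next I'll measure.

Run:
```python
from h import *
s=np.load('pics/w3.npy',allow_pickle=True).item()
def g(n,pts,z=.027):
    P=np.array([ray(s,u/1.25,v/1.25,z,True) for u,v in pts]); print(n,P[:,:2].round(4).tolist(),P.mean(0).round(4))
g('M strip outer',[(457,293),(556,292)])
g('M lip front',[(433,167),(600,169)],.037)
g('L strip outer',[(259,290),(359,289)])
g('L lip front',[(211,170),(379,166)],.037)
g('sheet',[(192,65),(740,93)],0)
g('rail top edge',[(182,181),(442,166),(650,178)],.042)
t=np.load('pics/top1.npy',allow_pickle=True).item()
C=np.mean([ray(t,255+u/5,130+v/5,0) for u,v in [(46,60),(731,38),(742,212),(50,234)]],0); print('sheet centre',C)
```

```text
M strip outer [[0.4122, -0.0109], [0.4114, -0.0934]] [ 0.4118 -0.0522  0.027 ]
M lip front [[0.5089, 0.0116], [0.5131, -0.1133]] [ 0.511  -0.0509  0.037 ]
L strip outer [[0.4122, 0.1454], [0.4152, 0.0643]] [0.4137 0.1048 0.027 ]
L lip front [[0.5099, 0.1708], [0.5092, 0.0478]] [0.5096 0.1093 0.037 ]
sheet [[0.5964, 0.2056], [0.6051, -0.3109]] [ 0.6008 -0.0526  0.    ]
rail top edge [[0.5037, 0.1941], [0.5102, 0.0061], [0.5102, -0.158]] [0.508  0.0141 0.042 ]
sheet centre [ 0.66578335 -0.05331387  0.        ]
```

Both cards are about 33–36 mm out. The pushed clips need their fronts to go from about 0.510 to 0.626. I'll push on the lip with the fingers about 4.5 cm apart and the TCP at z ≈ 0.029, left clip first.

```bash
python3 -m jog '[[[-1.5,0,-4],0],[[-2.6,0,-7.3],0],[[-2.6,4,-7.3],0],[[-2.6,8,-7.3],0],[[-2.6,10,-7.3],0],[[-2.6,11,-7.3],0],[[-2.6,12,-7.3],0],[[-2.6,12.4,-7.3],0],[[-2.6,12.4,-7.3],0],[[-2.6,12.4,-7.3],0]]' 4.5 20
python3 -m jog '[[[-0.4,0,0],0],[[-0.8,0,0],0],[[-1.2,0,0],0],[[-1.4,0,0],0],[[-1.6,0,0],0],[[-1.8,0,0],0],[[-2.0,0,0],0],[[-2.2,0,0],0]]'
```

```text
t: 18.5
tcp_pos: [0.4834, 0.1095, 0.0278]
tool_rot: [-0.003, 0.707, -0.707, 0.004]
force: [-0.4, -0.1, 0.6]
finger_gap: 0.525
t: 19.17
tcp_pos: [0.5038, 0.1097, 0.0273]
tool_rot: [-0.004, 0.707, -0.707, 0.002]
force: [-4.4, -0.1, 3.6]
finger_gap: 0.529
```

Run:
```python
from h import *
a=snap('wrist','w4')['frame']; b=snap('side','s4')['frame'][140:300,270:430]
o=np.zeros((400,800,3),np.uint8); o[:,:400]=a[0:400,120:520]; o[:,400:]=cv2.resize(b,(400,400),interpolation=cv2.INTER_CUBIC)
cv2.imwrite('pics/c4.png',o[:,:,::-1])
```

```text
(no output)
```

View pics/c4.png

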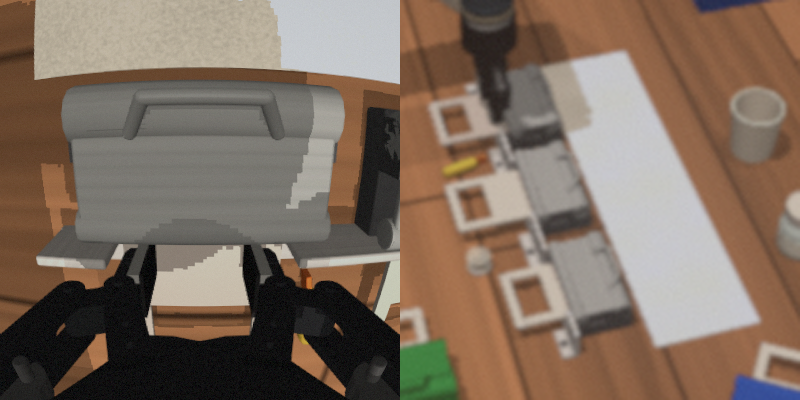

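Both pads bear on the lip and the clip looks flat. The upward force on the tool may come from a fingertip touching the card, so I'll back off, rise 3 mm and push again.

```bash
python3 -m jog '[[[0.4,0,0],0],[[0.5,-0.3,0],0],[[0.5,-0.3,0],0],[[0.3,-0.3,0],0],[[0.1,-0.3,0],0],[[-0.1,-0.3,0],0],[[-0.3,-0.3,0],0],[[-0.5,-0.3,0],0],[[-0.7,-0.3,0],0],[[-0.9,-0.3,0],0]]'
python3 -m jog '[[[-0.2,0,0],0],[[-0.4,0,0],0],[[-0.6,0,0],0],[[-0.8,0,0],0],[[-1.0,0,0],0]]'
```

```text
t: 20.1
tcp_pos: [0.5127, 0.1099, 0.0301]
tool_rot: [-0.005, 0.707, -0.707, 0.002]
force: [-4.3, 0.1, 2.3]
finger_gap: 0.527
t: 20.52
tcp_pos: [0.5247, 0.1098, 0.0302]
tool_rot: [-0.003, 0.707, -0.707, 0.004]
force: [-1.1, 0.8, -0.7]
finger_gap: 0.525
```

```bash
python3 -m jog '[[[-0.3,0,0],0],[[-0.7,0,0],0],[[-1.1,0,0],0],[[-1.5,0,0],0],[[-1.9,0,0],0],[[-2.3,0,0],0],[[-2.7,0,0],0],[[-3.1,0,0],0],[[-3.5,0,0],0],[[-3.9,0,0],0],[[-4.3,0,0],0],[[-4.7,0,0],0],[[-5.1,0,0],0],[[-5.5,0,0],0],[[-5.9,0,0],0],[[-6.3,0,0],0],[[-6.7,0,0],0],[[-7.1,0,0],0],[[-7.5,0,0],0],[[-7.8,0,0],0]]'
python3 - <<'E'
from h import *
a=snap('wrist','w5')['frame']; b=snap('side','s5')['frame'][140:300,270:430]
o=np.zeros((400,800,3),np.uint8); o[:,:400]=a[0:400,120:520]; o[:,400:]=cv2.resize(b,(400,400),interpolation=cv2.INTER_CUBIC)
cv2.imwrite('pics/c5.png',o[:,:,::-1])
E
```

```text
t: 22.18
tcp_pos: [0.6027, 0.1106, 0.0303]
tool_rot: [-0.003, 0.707, -0.707, 0.004]
force: [-1.2, -0.2, 0.2]
finger_gap: 0.523
```

View pics/c5.png

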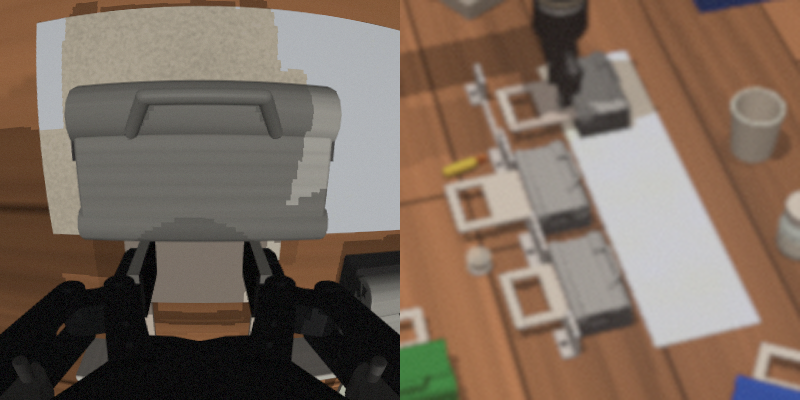

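The left clip is on the sheet, with its lip front at crop row 238 (columns 78–327). Next I'll work out how far it still has to go.

Run:
```python
from h import *
s=np.load('pics/w5.npy',allow_pickle=True).item()
for u,v,z in [(198,238,.037),(447,239,.037),(173,234,0),(450,8,0),(157,24,0)]: print(ray(s,u,v,z,True).round(4))
```

```text
[0.6125 0.1731 0.037 ]
[0.613  0.0445 0.037 ]
[0.5962 0.2083 0.    ]
[ 0.74    0.0355 -0.    ]
[0.7316 0.2097 0.    ]
```

```bash
python3 -m jog '[[[-0.3,0,0],0],[[-0.6,0,0],0],[[-0.9,0,0],0],[[-1.2,0,0],0],[[-1.3,0,0],0],[[-1.3,0,0],0],[[-0.9,0,0],0],[[0.5,0,0],0],[[2,-2,0],0],[[4,-6,0],0],[[7,-8,1],0],[[9,-8,4],0],[[11,-8,8],0],[[12.1,-8,12],0],[[12.1,-8,16.1],0],[[12.1,-8,16.1],0],[[12.1,-8,16.1],0],[[12.1,-8,16.1],0]]'
```

```text
t: 23.78
tcp_pos: [0.4834, -0.0519, 0.1105]
tool_rot: [0.002, -0.707, 0.707, -0.004]
force: [0.5, 0.2, 0.6]
finger_gap: 0.526
```

```bash
python3 -m jog '[[[0,3,0],0],[[0,6,0],0],[[0,7,0],0],[[0,8,0],0],[[0,8,0],0],[[0,8,0],0],[[-0.5,8,0],0],[[-1,8,0],0],[[-1.4,8,0],0],[[-1.7,8,0],0],[[-2,8,0],0],[[-2.3,8,0],0],[[-2.6,8,0],0],[[-2.9,8,0],0],[[-3.2,8,0],0]]'
python3 -m jog '[[[-0.3,0,0],0],[[-0.6,0,0],0],[[-0.9,0,0],0],[[-1.2,0,0],0]]'
```

```text
t: 25.03
tcp_pos: [0.5139, -0.0509, 0.0303]
tool_rot: [-0.004, 0.707, -0.707, 0.003]
force: [-5.8, -0.0, 4.1]
finger_gap: 0.528
t: 25.37
tcp_pos: [0.5269, -0.0511, 0.0303]
tool_rot: [-0.003, 0.707, -0.707, 0.003]
force: [-4.7, 0.5, 3.3]
finger_gap: 0.528
```

```bash
python3 -m jog '[[[-0.3,0,0],0],[[-0.6,0,0],0],[[-0.9,0,0],0],[[-1.2,0,0],0],[[-1.2,0,0],0]]'
python3 - <<'E'
from h import *
a=snap('wrist','w6')['frame']; b=snap('side','s6')['frame'][140:300,270:430]
o=np.zeros((400,800,3),np.uint8); o[:,:400]=a[0:400,120:520]; o[:,400:]=cv2.resize(b,(400,400),interpolation=cv2.INTER_CUBIC)
cv2.imwrite('pics/c6.png',o[:,:,::-1])
E
```

```text
t: 25.78
tcp_pos: [0.5403, -0.0512, 0.0303]
tool_rot: [0.002, -0.707, 0.707, -0.004]
force: [-2.0, 1.0, 0.9]
finger_gap: 0.525
```

View pics/c6.png

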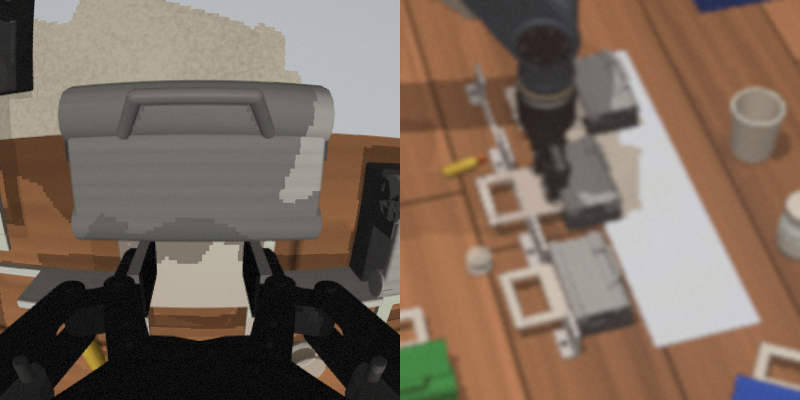

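The middle clip is moving squarely and lies flat, and its card is still drawn. I'll finish the push, then retreat and lift clear.

```bash
python3 -m jog '[[[-0.3,0,0],0],[[-0.7,0,0],0],[[-1.1,0,0],0],[[-1.5,0,0],0],[[-1.9,0,0],0],[[-2.3,0,0],0],[[-2.7,0,0],0],[[-3.1,0,0],0],[[-3.5,0,0],0],[[-3.9,0,0],0],[[-4.3,0,0],0],[[-4.7,0,0],0],[[-5.1,0,0],0],[[-5.5,0,0],0],[[-5.9,0,0],0],[[-6.3,0,0],0],[[-6.7,0,0],0],[[-7.1,0,0],0],[[-7.5,0,0],0],[[-7.8,0,0],0]]'
python3 -m jog '[[[0,0,0],0],[[0.4,0,0],0],[[1.5,0,0],0],[[3,-2,0],0],[[5,-6,0],0],[[8,-10,0],0],[[12,-14,0],0],[[16,-18,0],0],[[18,-20,0],0],[[18,-20,0],0],[[18,-20,0],0],[[18,-20,0],0]]'
python3 - <<'E'
from h import *
a=snap('wrist','w7')['frame']; b=snap('side','s7')['frame'][120:320,250:450]
o=np.zeros((400,800,3),np.uint8); o[:,:400]=a[0:400,120:520]; o[:,400:]=cv2.resize(b,(400,400),interpolation=cv2.INTER_CUBIC)
cv2.imwrite('pics/c7.png',o[:,:,::-1]); cv2.imwrite('pics/w7b.png',cv2.resize(a,None,fx=1.25,fy=1.25)[:,:,::-1])
E
```

```text
t: 27.55
tcp_pos: [0.6174, -0.0503, 0.0303]
tool_rot: [0.003, -0.707, 0.707, -0.004]
force: [-1.7, -0.4, 1.2]
finger_gap: 0.529
t: 28.55
tcp_pos: [0.4375, -0.0525, 0.2318]
tool_rot: [0.001, -0.706, 0.708, -0.005]
force: [1.0, -0.3, -0.4]
finger_gap: 0.524
```

View pics/w7b.png

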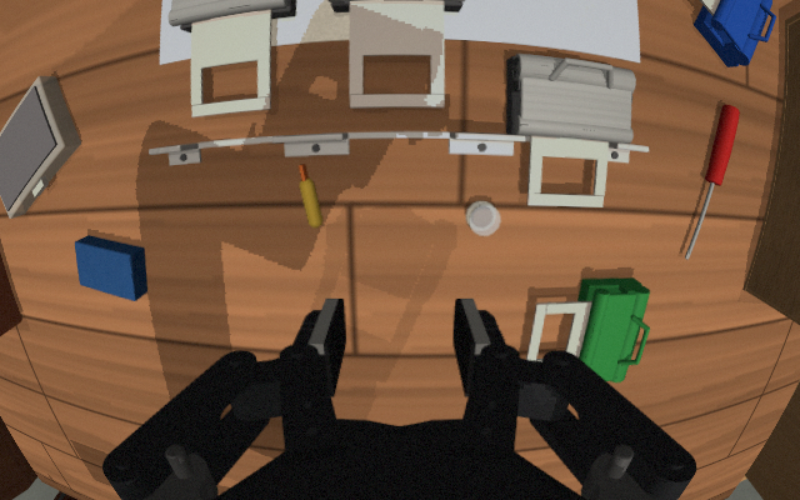

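Run:
```python
from h import *
s=np.load('pics/w7.npy',allow_pickle=True).item()
g=lambda u,v,z: ray(s,u/1.25,v/1.25,z,True).round(4)
print('L strip',g(193,117,.027),g(269,110,.027),'lip',g(185,25,.037),g(285,16,.037))
print('M strip',g(350,107,.027),g(443,106,.027),'lip',g(345,11,.037),g(455,10,.037))
print('R strip',g(529,205,.027),g(604,208,.027),'lip',g(512,135,.037),g(630,138,.037))
print('sheet near',g(163,64,0),g(640,60,0)); print('spool',g(484,214,.022),'lure',g(312,205,.012))
```

```text
L strip [0.5322 0.1484 0.027 ] [0.5321 0.0671 0.027 ] lip [0.6247 0.1531 0.037 ] [0.618  0.0497 0.037 ]
M strip [ 0.5316 -0.0085  0.027 ] [ 0.5331 -0.0909  0.027 ] lip [ 0.6186 -0.0044  0.037 ] [ 0.6206 -0.0996  0.037 ]
R strip [ 0.4447 -0.1765  0.027 ] [ 0.4446 -0.2605  0.027 ] lip [ 0.51   -0.1523  0.037 ] [ 0.5182 -0.2778  0.037 ]
sheet near [0.5971 0.2031 0.    ] [ 0.6078 -0.3134  0.    ]
spool [ 0.4337 -0.1336  0.022 ] lure [0.439  0.0318 0.012 ]
```

View pics/c7.png

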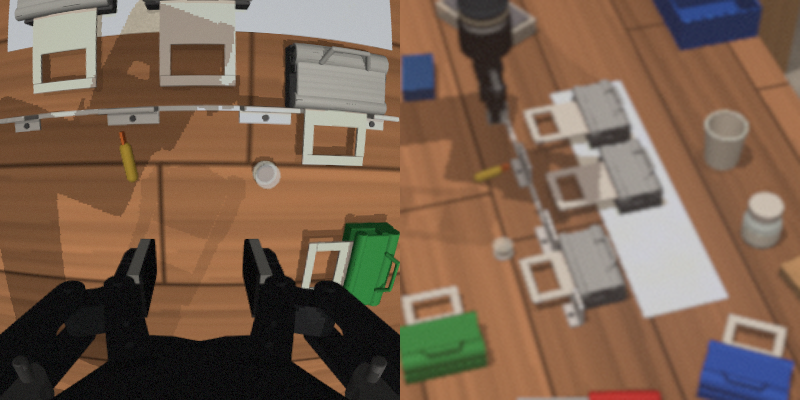

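The left and middle clips are on the sheet with their centres within about 9 mm of its mid-line and their cards about 25–34 mm out. The right clip is at the rail with its card in, the bystanders are in place and the arm is clear.

```bash
python3 -c "
from station import workorder; print(workorder.sign_off())"
```

```text
the job is handed in; nothing more can be done
None
```

I tried all three cards with a light pull and handed the job in at about 29 s of the 64 s. Two clips were worn and are now on the sheet; the sound one is still at the rail. Hand-in reports no verdict, so these are my own checks. I name the clips by position as seen from the robot, because nothing showed which was a, b or c.

| Clip | Pull test | Where it is now | Card out |
|---|---|---|---|
| Middle | slid at about 4–5 N, worn | on the sheet, centre within about 9 mm of its mid-line in x | about 25–34 mm |
| Left | slid at about 2–3 N, worn | on the sheet, centre within about 4 mm of its mid-line in x | about 25–34 mm |
| Right | held about 9 N along the pull (11 N in total), sound | at the rail | not drawn |

- **Other checks:** Both moved clips look flat in the pictures. The spool and lure measured within 5 mm of where they were, the other bystanders were never approached, and the arm was clear of everything. The wrist force stayed within about 11 N at every reading, all taken at the ends of moves.
- **Right clip:** It slid about 6 mm up to the rail during its test, within the 25 mm allowed.
- **Readings that disagreed:**
  - The left card's 2–3 N is just below the stated 3–5 N, but the card visibly drew out.
  - The clip lip positions scatter by about 7 mm in the last picture. Measured that way the right card comes out at about 7 mm, which likely includes where it started and some measurement error.

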